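# Run the bakery's tray lift with its sticky hold-to-run key

## Robot

A 7-joint arm with a two-finger parallel gripper is mounted at the origin on the work surface. World frame = base frame: x ahead of the robot, y to its left, z up, the work surface at z = 0. Lengths are in m, angles in rad, forces in N, time in s.
With the tool pointing down it reaches from about 0.425 to 0.95 m from the base axis. Payload 4.7 kg.
Tool frame: the origin (TCP) lies at the very end of the fingers, on their centre line; the grasp point (between the pads) lies behind it (env.grasp_offset is the z of the grasp point in the tool frame, in m); z points along the fingers, y is the direction in which the jaws open and shut (so a half turn about z gives the same grasp; the last joint's range is limited). The gripper opens to 87 mm and grips with 3 to 60 N. Pads are 19 mm wide; open, the fingers measure 117 mm over their backs; the gripper's body (75 mm by 190 mm) begins 51 mm behind the grasp point.
Start: joints at [1.251, 0.469, -0.049, 1.532, 0.024, 1.141, -0.082], TCP at [0.194, -0.647, 0.223] pointing down, gripper open.
Joint ranges: [-2.59, 2.59], [-0.33, 1.99], [-1.39, 1.29], [0.1, 2.45], [-1.04, 4.18], [0.21, 1.99], [-2.66, 2.66]. Speed limits (rad/s): [2.57, 2.57, 3.14, 3.14, 3.14, 3.14, 3.14].

## Interface

Orientations are given as a unit quaternion [x, y, z, w].
In Python, from plant import env gives the robot as it stands. The module is installed in compiled form; this text tells all that it offers.
- The arm moves only by the tool apply_moves, never from a script. Its argument "motion" is a list of rows, each a list of 7 numbers: the shift along the tool's x, y, z in units of 40 mm (1.0 is 40 mm), then the turn, a rotation vector about the tool's x, y, z in units of 8 degrees (1.0 is 8 degrees), then the closure, from 0 (fully open) to 1 (shut). In form: [[tx, ty, tz, wx, wy, wz, gripper], ...]. A call has 1 to 10 rows; each row is the pose to reach, as a shift and turn from the pose measured when the call began, along the tool's axes at that moment; what a row does not reach only later rows make up. A row lasts 1/10 s, in which the tool goes at most 50 mm and 8.59 degrees, less where a joint would pass 70% of its speed; a pose out of reach is approached as far as the arm can. A call with a gripper value outside its range is refused whole. The fingers move at their own pace and stop on an object; the grip force is fixed at half the most. Time passes only in rows, so rows that repeat a pose let the fingers close. It gives the time, the measured TCP pose, the force and the opening at its end, in the units of the state.
- env.observe(): the state, without advancing time (a new reading comes with each control period).
- env.capture(name): name is "side" or "top" or "wrist"; returns (picture, depth): 384x512x3 uint8, blue, green, red; 384x512 float32, m along the optical axis (not along the pixel's ray), 0 where there is no reading.
- env.camera_model(name): a dict with "vertical_fov" (degrees; the focal length in pixels is half the picture's height over the tangent of half this angle, whatever the lens; pixels are square), "cx", "cy" (the principal point, pixels), "dist_coeffs" ([k1, k2, p1, p2, k3] as OpenCV has them; the pictures are not rectified), "world_from_camera" (4x4, takes a point from camera to world coordinates). Camera axes: x right, y down, z forward; pixel columns grow to the right and rows downward; lengths in m; the calibration is good to about 2 mm. A picture is of the moment at which its call begins: read the wrist's pose just before it. camera_model takes no time and is no camera call; for the wrist camera it gives the pose at the moment of the call.
- env.close_job(): hands the job in, once; it reports no verdict.
The state is a dict: "clock": time; "joint_positions": joint angles; "qd": joint speeds; "tau": joint torques, N m; "position": TCP position; "tool_rot": TCP orientation; "force": force on the tool from outside, world axes, zero at the start; "moment": the same for the moment, N m; "grip_width": opening from 0.0 (shut) to 1.0 (fully open).
Only numpy, scipy, OpenCV 4.12 (cv2) and the standard library are available. Lean on these libraries where they do the work, as an engineer would, in place of code of your own. Each camera call takes 0.05 s, during which the arm holds its last target.

## Task

Lift the red key out of the rack by its ring and put it into the key cylinder of the grey control box, without forcing it: two pins stick, so rock the key clockwise to get past the first and back to straight to get past the second, until it is fully home. Then turn it clockwise a quarter turn and finish holding it there in the gripper against its spring, which keeps the tray lift running; leave the other keys and everything else where they are.

Things in the scene. Friction and masses are not known exactly. Their poses are not given: they have to be found in the camera images.
- key_red: The key of the tray lift, with a RED bow: blade at the tip 28 (x) x 5 (y) x 6 mm tall, then a round stem 5 mm thick, then the bow: an upright plastic ring 34 (x) x 9 (y) mm, from 56 to 92 mm above the tip, to be pinched across y at about 75 mm. 60 g. Origin: middle of the tip's underside, z up the stem. Same after a half turn. Starts upright in a rack slot, tip 15 mm above the table
- key_yellow: Key with a yellow bow, same shape and size as the red one; belongs elsewhere
- key_blue: Key with a blue bow, same shape and size as the red one; belongs elsewhere
- rack: Fixed dark wooden key rack, 180 (x) x 50 (y) x 40 mm high, three slots in a row along its x at -55, 0 and +55 mm, 25 mm deep, 31 x 8 mm at most at the mouth; bows stand in line with the row. Any key may be in any slot. Origin: centre of the underside
- lock: Fixed grey control box of the tray lift, 170 (x) x 130 (y) x 100 mm high, with the key cylinder in its top. Origin: on the table under the cylinder's axis; the box reaches from x -55 to +115 mm and y -65 to +65 mm about it. A red stop button (20 mm tall) and a green lamp stand on the top 82 mm along +x
- keyway (a point): Middle of the keyway mouth, on the cylinder's axis, 100 mm above the table; z up, x along the keyway at rest. The brass plug has a slot 29.5 (x) x 6.5 mm, floor 36 mm below this point; a funnel 5 mm high above it widens it by 3 mm on every side; the steel bezel round it rises 4 mm. Key and plug turn together at any depth; with the tip on the floor the blade is under all pins and turns freely
- pin1 (a point): Top of the first pair of stuck, rigid pins, on the axis 10 mm below the keyway mouth (pins 3 mm high). The blade lands on them and passes only with the plug turned clockwise more than about 0.35 rad; 0.5 is good
- pin2 (a point): Top of the second pair of stuck, rigid pins, on the axis 22 mm below the mouth (3 mm high). Past the first pins the blade lands here, and passes only with the plug turned back to within about 0.08 rad of rest; with the tip 19.5 to 22 mm deep the blade is free to turn between the pairs
- plug (a joint): Rotation of the brass plug: 0 at rest, grows clockwise seen from above (to a stop at 1.62 rad; -0.15 the other way). A light spring (0.06 N m per rad) turns it back to 0 when let go. The green dot on the box marks the quarter turn
- bun_a: Round golden bread roll, 72 mm across, 42 mm tall, between the lock and the rack; origin under its centre
- bun_b: Round brown bread roll, 72 mm across, 42 mm tall; origin under its centre
- mug: White mug, 76 mm across, 85 mm tall; origin under its centre
- bowl: Steel bowl, 120 mm across, 50 mm tall; origin under its centre
- jar: Amber glass jar with white cap, 70 mm across, 110 mm tall; origin under its centre
- scraper: Dough scraper, white handle 104 mm long and 16 mm high (along y), steel blade towards +x; origin under it
Mind the look-alikes: they are no part of the job. There is more than one size of the lock; the job needs the largest.

How it is judged:
By the outcome, as a careful person would: the job done as asked, in the order asked, and still so for the second after the job is handed in, while the arm keeps its last pose, push and grip.
It also fails if it takes over 48 s, if anything falls off the work surface, if the arm or the gripper's body presses on something with over 40 N, if the wrist force passes 120 N, or if a joint passes its speed limit or range.

## Working session

There is one attempt and no reset: what is moved stays moved. The work goes in short steps, Python scripts to look and compute and a tool call to move; the robot and the scene stay as the last step left them, time stands still between calls to the robot, and variables do not carry over. Pictures are saved under pics/ and viewed, and the job is handed in when it is done.

Besides the shell and the picture viewer there is one more tool, called after "Call:" as name(argument=value, ...) on one line, values as JSON. apply_moves: Moves the arm, as the interface text tells. Its arguments: {"type":"object","properties":{"motion":{"type":"array","items":{"type":"array","items":{"type":"number"}}}},"required":["motion"]}

```bash
mkdir -p pics; cat > h.py <<'E'
import numpy as np,cv2
from plant import env
from scipy.spatial.transform import Rotation as R
def cap(n,f):
    m=env.camera_model(n); p,d=env.capture(n); cv2.imwrite(f'pics/{f}.png',p); np.savez(f'{f}.npz',p=p,d=d,T=m['world_from_camera'],c=[m['vertical_fov'],m['cx'],m['cy']],k=m['dist_coeffs'])
def load(f):
    z=np.load(f'{f}.npz'); fl=192/np.tan(np.radians(z['c'][0]/2)); K=np.array([[fl,0,z['c'][1]],[0,fl,z['c'][2]],[0,0,1]])
    return z['p'],z['d'],z['T'],K,z['k']
def ray(f,u,v):
    p,d,T,K,k=load(f); q=cv2.undistortPoints(np.array([[[u,v]]],float),K,k)[0,0]
    return T[:3,3],T[:3,:3]@np.array([q[0],q[1],1])
def atz(f,u,v,z):
    o,r=ray(f,u,v); return o+r*(z-o[2])/r[2]
def atd(f,u,v):
    o,r=ray(f,u,v); return o+r*load(f)[1][int(v),int(u)]
def cloud(f):
    p,d,T,K,k=load(f); vv,uu=np.mgrid[0:384,0:512]
    q=cv2.undistortPoints(np.stack([uu,vv],-1).reshape(-1,1,2).astype(float),K,k).reshape(384,512,2)
    X=np.concatenate([q,np.ones((384,512,1))],-1)*d[...,None]
    return X@T[:3,:3].T+T[:3,3]
def proj(f,P):
    p,d,T,K,k=load(f); Q=(np.array(P)-T[:3,3])@T[:3,:3]
    return cv2.projectPoints(Q.reshape(-1,1,3),np.zeros(3),np.zeros(3),K,k)[0].reshape(-1,2)
E
python3 - <<'E'
from h import *
s=env.observe(); print(s); print(env.grasp_offset)
for n in('side','top'): cap(n,n+'0'); print(env.camera_model(n))
E
```

```text
{'clock': 0.0, 'joint_positions': array([ 1.25107756,  0.46947029, -0.04859414,  1.53371892,  0.02411344,
        1.14096766, -0.08230328]), 'qd': array([-8.90707291e-04, -9.96636485e-05,  1.25335963e-03, -6.97704530e-04,
       -4.12478337e-04,  6.23179275e-05,  9.91535297e-04]), 'tau': array([-8.24974836e-05, -5.07971549e+01, -8.10298626e-02, -2.36156809e+01,
       -6.14233757e-02,  3.79589503e-02,  1.53403453e-04]), 'position': array([ 0.19337918, -0.64607469,  0.22146939]), 'tool_rot': array([ 9.89443738e-01,  1.44914154e-01, -1.85096946e-04, -9.71549689e-04]), 'force': array([0.26987327, 0.54218047, 0.77361406]), 'moment': array([-0.00063736, -0.00552412, -0.02051801]), 'grip_width': 1.0006636292443631}
-0.0187
{'vertical_fov': 44.19149223217017, 'cx': 257.96410510414444, 'cy': 194.5366489379486, 'dist_coeffs': array([-0.14303042,  0.        ,  0.        ,  0.        ,  0.        ]), 'world_from_camera': array([[-0.83306966, -0.26912719,  0.48328614, -0.09548974],
       [-0.5526756 ,  0.44180243, -0.70665429,  0.9358776 ],
       [-0.02333711, -0.85579271, -0.51679223,  0.7398723 ],
       [ 0.        ,  0.        ,  0.        ,  1.        ]])}
{'vertical_fov': 54.98491634893961, 'cx': 258.95558895916827, 'cy': 196.98609345099928, 'dist_coeffs': array([-0.10709498,  0.        ,  0.        ,  0.        ,  0.        ]), 'world_from_camera': array([[ 1.73259389e-02, -9.87736735e-01,  1.55164279e-01,
         3.26851593e-01],
       [-9.99848721e-01, -1.73537887e-02,  1.17516297e-03,
         9.00881261e-03],
       [ 1.53193647e-03, -1.55161166e-01, -9.87887982e-01,
         1.40037450e+00],
       [ 0.00000000e+00,  0.00000000e+00,  0.00000000e+00,
         1.00000000e+00]])}
```

View pics/side0.png

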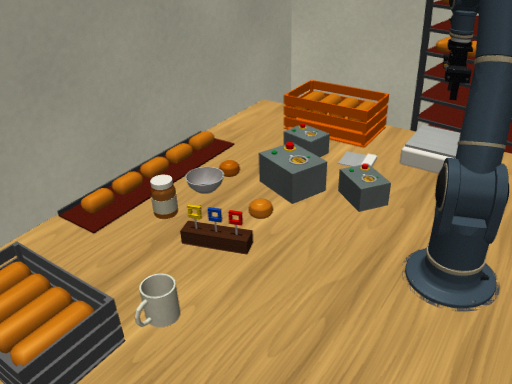

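View pics/top0.png

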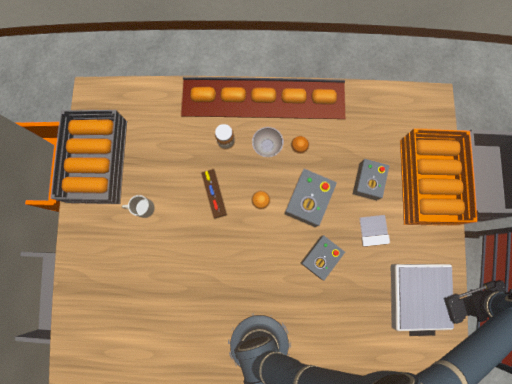

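The side view shows the rack at (217,235), with yellow, blue and red bows at (195,212), (215,214) and (236,217). The largest lock is at (292,172). In the top view that lock is at (310,198), the rack at (213,193) and the red key at about (216,206).

```bash
python3 - <<'E'
from h import *
a=cv2.imread('pics/top0.png'); b=cv2.imread('pics/side0.png')
cv2.imwrite('pics/c1.png',cv2.resize(a[160:240,190:345],None,fx=5,fy=5,interpolation=cv2.INTER_CUBIC))
cv2.imwrite('pics/c2.png',cv2.resize(b[135:255,175:335],None,fx=5,fy=5,interpolation=cv2.INTER_CUBIC))
C=cloud('top0');p=a.astype(int)
print('depthpts',C[198,310],C[193,213],C[206,216], C[250,150])
hsv=cv2.cvtColor(a,cv2.COLOR_BGR2HSV)
m=(C[...,2]>.085)&(C[...,2]<.115); m[:165]=0;m[240:]=0;m[:,:280]=0;m[:,345:]=0
q=C[m][:,:2]; print(len(q),cv2.minAreaRect(q.astype(np.float32)), np.median(C[m][:,2]))
m=(C[...,2]>.03)&(C[...,2]<.06); m[:165]=0;m[240:]=0;m[:,:195]=0;m[:,230:]=0
q=C[m][:,:2]; print(len(q),cv2.minAreaRect(q.astype(np.float32)), np.median(C[m][:,2]))
S=cloud('side0');print(S[217,236],S[172,292])
E
```

```text
depthpts [ 0.53161439 -0.17280097  0.09374509] [0.54104447 0.17402837 0.1096586 ] [0.49488425 0.16187947 0.10814846] [0.33563503 0.41982084 0.00422781]
1635 ((0.5373284220695496, -0.17478814721107483), (0.13205333054065704, 0.1688743531703949), 66.91232299804688) 0.1008397700218513
503 ((0.5542752742767334, 0.18078520894050598), (0.17881420254707336, 0.050792545080184937), 17.66587257385254) 0.04081760541535817
[ 5.81841160e-01  5.80054998e-02 -2.05606799e-04] [ 0.4891342  -0.09305791  0.0995586 ]
```

View pics/c1.png

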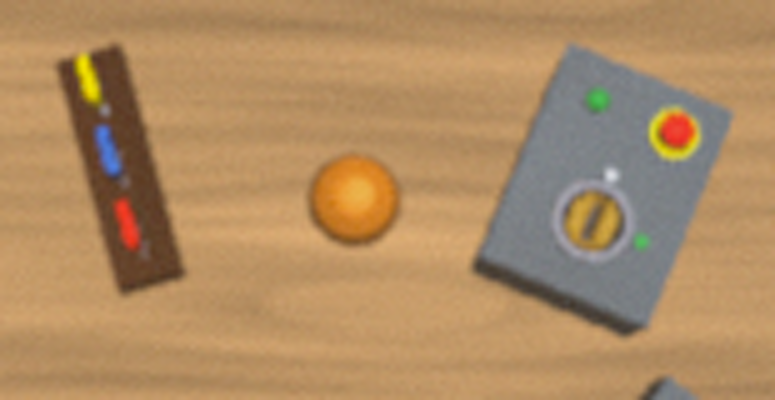

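View pics/c2.png

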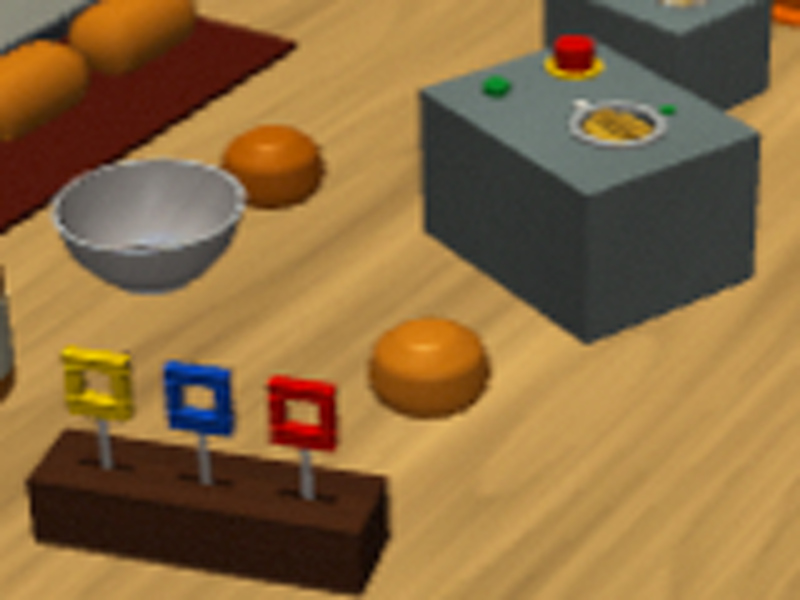

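```bash
cat >> h.py <<'E'
def rel(p,yaw,s=None):
    s=s or env.observe(); R0=R.from_quat(s['tool_rot'])
    Rt=R.from_euler('z',yaw,degrees=True)*R.from_euler('x',180,degrees=True)
    d=R0.inv().apply(np.array(p)-s['position'])/.04
    w=np.degrees((R0.inv()*Rt).as_rotvec())/8
    print('rel',np.round(d,3),np.round(w,3))
def st():
    s=env.observe(); X=R.from_quat(s['tool_rot']).as_matrix()
    print('t',round(s['clock'],2),'p',np.round(s['position'],4),'yaw',round(np.degrees(np.arctan2(X[1,0],X[0,0])),2),'zax',np.round(X[:,2],4),'F',np.round(s['force'],2),'M',np.round(s['moment'],3),'g',round(s['grip_width'],3),'q',np.round(s['joint_positions'],2)); return s
E
python3 - <<'E'
from h import *
st()
m=env.camera_model('wrist'); print(m)
s=env.observe();R0=R.from_quat(s['tool_rot']);T=m['world_from_camera']
print(R0.inv().apply(T[:3,3]-s['position']),R0.inv().as_matrix()@T[:3,:3])
rel([.46,-.22,.28],96)
o=lambda c,r:(190+c/5,160+r/5)
print('keyway',atz('top0',*o(593,220),.104)); print('bowred',atz('top0',*o(126,223),.107))
print('red s',atz('side0',175+303/5,135+380/5,.107))
print('bezel s',atz('side0',175+618/5,135+122/5,.104))
print('button',atz('top0',*o(677,129),.12),'lamp',atz('top0',*o(598,98),.105))
E
```

```text
t 0.1 p [ 0.1934 -0.6462  0.2216] yaw 16.67 zax [-5.0e-04  1.6e-03 -1.0e+00] F [ 0.37 -0.13  0.22] M [ 0.004 -0.025  0.018] g 0.999 q [ 1.25  0.47 -0.05  1.53  0.02  1.14 -0.08]
{'vertical_fov': 67.8716581259961, 'cx': 257.2925799035348, 'cy': 191.62154337608646, 'dist_coeffs': array([-0.0421183,  0.       ,  0.       ,  0.       ,  0.       ]), 'world_from_camera': array([[ 0.28724484, -0.92185016, -0.26015894,  0.26467112],
       [-0.95785239, -0.27730531, -0.07497039, -0.62499494],
       [-0.00303199,  0.27072872, -0.96265091,  0.38448719],
       [ 0.        ,  0.        ,  0.        ,  1.        ]])}
[ 7.43118676e-02 -1.23887864e-04 -1.62881752e-01] [[ 4.65071720e-04 -9.62667622e-01 -2.70685858e-01]
 [ 9.99998996e-01  8.09968569e-04 -1.16245180e-03]
 [ 1.33830174e-03 -2.70685046e-01  9.62667032e-01]]
rel [ 9.44  -8.298 -1.446] [-1.000e-02 -8.000e-03 -9.917e+00]
keyway [ 0.50833909 -0.16629447  0.104     ]
bowred [0.49998061 0.16503054 0.107     ]
red s [0.50006253 0.16421707 0.107     ]
bezel s [ 0.50755281 -0.16388227  0.104     ]
button [ 0.57220965 -0.22418312  0.12      ] lamp [ 0.5966684  -0.17011676  0.105     ]
```

Call:
apply_moves(motion=[[0.9, -0.8, -0.15, 0, 0, -1.0, 0], [1.8, -1.6, -0.4, 0, 0, -2.0, 0], [2.8, -2.5, -0.8, 0, 0, -3.0, 0], [3.8, -3.4, -1.2, 0, 0, -4.0, 0], [4.8, -4.2, -1.4, 0, 0, -5.0, 0], [5.8, -5.1, -1.4, 0, 0, -6.0, 0], [6.8, -6.0, -1.4, 0, 0, -7.0, 0], [7.7, -6.8, -1.4, 0, 0, -8.0, 0], [8.6, -7.6, -1.4, 0, 0, -9.0, 0], [9.4, -8.3, -1.4, 0, 0, -9.9, 0]])

```text
clock: 1.1
position: [0.4534, -0.2273, 0.2781]
tool_rot: [0.668, 0.744, 0.0, -0.001]
force: [1.2, -0.5, 0.1]
grip_width: 0.995
```

```bash
python3 - <<'E'
from h import *
st(); cap('wrist','w1'); st(); rel([.47,-.1,.28],157);rel([.501,.1645,.25],197.7)
E
```

```text
t 1.1 p [ 0.4534 -0.2273  0.2781] yaw 96.15 zax [-8.0e-04  1.3e-03 -1.0e+00] F [ 1.21 -0.45  0.1 ] M [-0.083 -0.151 -0.007] g 0.995 q [ 0.84  0.19 -0.53  1.83  0.1   1.16  0.39]
t 1.15 p [ 0.4583 -0.2177  0.2786] yaw 97.1 zax [ 0.0034  0.0069 -1.    ] F [3.09 5.79 0.88] M [ 0.52  -0.356  0.045] g 0.999 q [ 0.84  0.19 -0.54  1.83  0.1   1.16  0.39]
rel [ 2.884  0.655 -0.013] [ 0.052 -0.026 -7.487]
rel [9.345 2.238 0.785] [ 6.2000e-02 -7.0000e-03 -1.2575e+01]
```

View pics/w1.png

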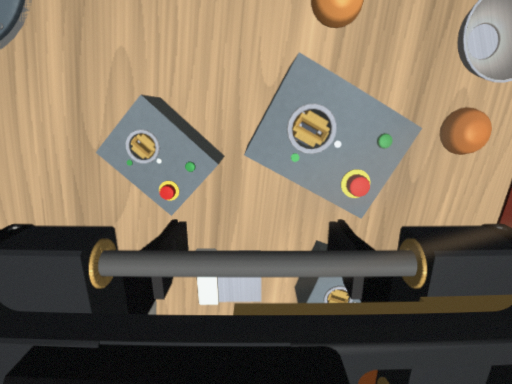

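The lock shows at (312,129), with the quarter-turn dot at (295,158), and the smaller look-alike at (142,147). The arm was still settling, so I'll view the lock again later. Next is the rack.

Call:
apply_moves(motion=[[0.9, 0.2, 0, 0, 0, -1.0, 0], [1.9, 0.45, 0, 0, 0, -2.0, 0], [2.9, 0.7, 0, 0, 0, -3.0, 0], [3.9, 0.9, 0, 0, 0, -4.0, 0], [4.9, 1.2, 0, 0, 0, -5.0, 0], [5.9, 1.4, 0, 0, 0, -6.0, 0], [6.9, 1.65, 0, 0, 0, -7.0, 0], [7.9, 1.9, 0.2, 0, 0, -8.0, 0], [8.8, 2.1, 0.5, 0, 0, -9.0, 0], [9.35, 2.24, 0.8, 0, 0, -10.0, 0]])

```text
clock: 2.15
position: [0.5006, 0.1677, 0.2492]
tool_rot: [0.021, 1.0, 0.004, 0.002]
force: [-0.5, -0.5, -0.0]
grip_width: 1.001
```

```bash
python3 - <<'E'
from h import *
st(); rel([.501,.1645,.22],197.7)
E
```

```text
t 2.15 p [0.5006 0.1677 0.2492] yaw 177.59 zax [ 0.0038  0.0082 -1.    ] F [-0.54 -0.47 -0.01] M [ 0.023 -0.111  0.031] g 1.001 q [ 0.36  0.33 -0.94  1.81  0.29  1.14  0.85]
rel [-0.011 -0.087  0.73 ] [ 0.055  0.035 -2.514]
```

Call:
apply_moves(motion=[[0, 0, 0.2, 0.03, 0.02, -0.9, 0], [0, -0.05, 0.5, 0.05, 0.03, -1.8, 0], [0, -0.09, 0.73, 0.05, 0.03, -2.5, 0], [0, -0.09, 0.73, 0.05, 0.03, -2.5, 0], [0, -0.09, 0.73, 0.05, 0.03, -2.5, 0]])

```text
clock: 2.65
position: [0.5005, 0.1641, 0.2199]
tool_rot: [-0.152, 0.988, 0.0, 0.0]
force: [0.8, 0.0, 0.2]
grip_width: 0.998
```

```bash
python3 - <<'E'
from h import *
st(); cap('wrist','w2'); cap('side','s2'); st()
b=cv2.imread('pics/s2.png');cv2.imwrite('pics/s2c.png',cv2.resize(b[110:260,160:360],None,fx=4,fy=4,interpolation=cv2.INTER_CUBIC))
E
```

```text
t 2.65 p [0.5005 0.1641 0.2199] yaw -162.57 zax [-1.e-04  8.e-04 -1.e+00] F [0.83 0.   0.19] M [ 0.109 -0.1   -0.015] g 0.998 q [ 0.39  0.39 -1.    1.85  0.37  1.1   1.13]
t 2.75 p [0.5009 0.1644 0.2205] yaw -162.52 zax [ 1.4e-03  9.0e-04 -1.0e+00] F [ 0.23 -0.51  0.5 ] M [ 0.068 -0.111  0.016] g 1.003 q [ 0.39  0.39 -1.    1.85  0.37  1.1   1.13]
```

View pics/w2.png

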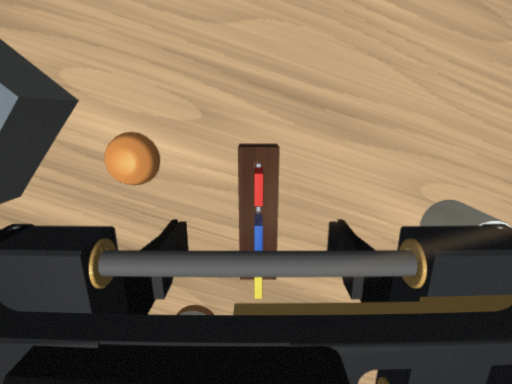

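View pics/s2c.png

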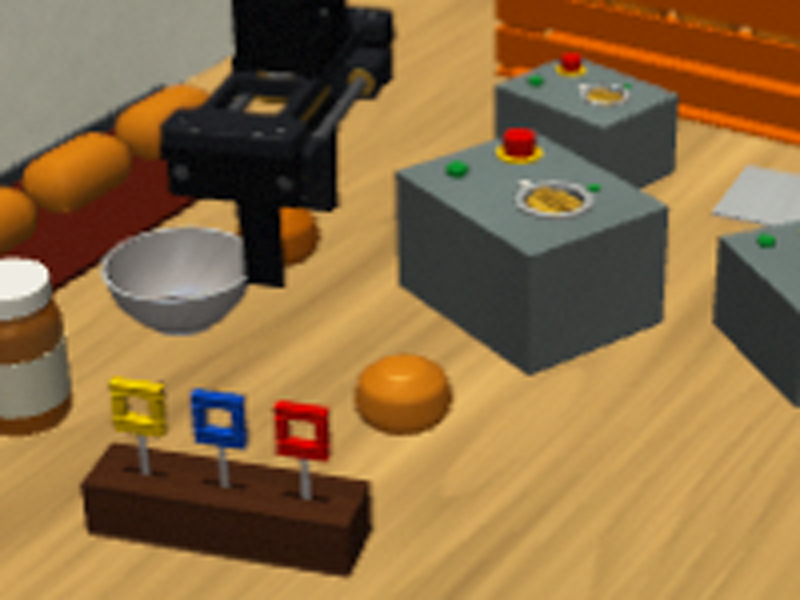

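The wrist view shows the red bow at (258,187), nearly on the finger centre line, with blue behind it at (258,237).

```bash
python3 - <<'E'
from h import *
p=load('w2')[0]
h=cv2.cvtColor(p,cv2.COLOR_BGR2HSV)
m=((h[...,0]<5)|(h[...,0]>174))&(h[...,1]>180)&(h[...,2]>80)
ys,xs=np.where(m); k=(xs>240)&(xs<280)&(ys<230); xs,ys=xs[k],ys[k]
print(len(xs),xs.min(),xs.max(),ys.min(),ys.max())
for r in range(ys.min(),ys.max()+1,5): print(r,xs[ys==r].min(),xs[ys==r].max())
C=cloud('w2'); q=C[ys,xs]; t=q[:,2]>.102; print(q[t].mean(0),len(q[t]),q[:,2].max(), q[t].min(0),q[t].max(0))
r=cv2.minAreaRect(q[t][:,:2].astype(np.float32)*1000); print(r)
m=(C[...,2]>.036)&(C[...,2]<.046);m[:135]=0;m[250:]=0;m[:,:230]=0;m[:,290:]=0
print(cv2.minAreaRect(C[m][:,:2].astype(np.float32)*1000))
e=[m[r].nonzero()[0] for r in range(150,225,8)]
L=np.array([C[r,e_[0]] for r,e_ in zip(range(150,225,8),e)]);Rr=np.array([C[r,e_[-1]] for r,e_ in zip(range(150,225,8),e)])
for A in(L,Rr):
  c=np.polyfit(A[:,0],A[:,1],1);print(np.degrees(np.arctan(c[0])))
# key pos in tool frame
print('bow ends at z=.107', atz('w2',258.5,ys.min(),.107),atz('w2',258.5,ys.max(),.107))
E
```

```text
147 254 262 168 205
168 255 261
173 255 262
178 254 262
183 259 262
188 259 262
193 261 262
198 260 262
203 260 261
[0.4978387  0.16691696 0.10741355] 124 0.1093233640055799 [0.48431139 0.15788696 0.10226473] [0.51647727 0.17414424 0.10932336]
((501.30804443359375, 165.7183837890625), (33.719791412353516, 8.005784034729004), 17.554813385009766)
((532.64697265625, 176.05966186523438), (135.6521759033203, 50.07642364501953), 17.258480072021484)
17.482102097224317
17.353235255390537
bow ends at z=.107 [0.48061492 0.15966463 0.107     ] [0.51705527 0.17117185 0.107     ]
```

```bash
python3 - <<'E'
from h import *
rel([.5011,.1652,.0715],197.5)
E
```

```text
rel [-0.005  0.016  3.725] [ 0.003  0.012 -0.003]
```

Call:
apply_moves(motion=[[0, 0.02, 0.9, 0, 0.01, 0, 0], [0, 0.02, 1.8, 0, 0.01, 0, 0], [0, 0.02, 2.7, 0, 0.01, 0, 0.3], [0, 0.02, 3.4, 0, 0.01, 0, 0.5], [0, 0.02, 3.72, 0, 0.01, 0, 0.6], [0, 0.02, 3.72, 0, 0.01, 0, 0.7], [0, 0.02, 3.72, 0, 0.01, 0, 1], [0, 0.02, 3.72, 0, 0.01, 0, 1], [0, 0.02, 3.72, 0, 0.01, 0, 1], [0, 0.02, 3.72, 0, 0.01, 0, 1]])

```text
clock: 3.75
position: [0.5014, 0.1654, 0.0726]
tool_rot: [-0.152, 0.988, 0.0, 0.001]
force: [-0.1, 0.5, -0.3]
grip_width: 0.355
```

```bash
python3 - <<'E'
from h import *
st()
E
```

```text
t 3.75 p [0.5014 0.1654 0.0726] yaw -162.54 zax [ 1.7e-03  7.0e-04 -1.0e+00] F [-0.07  0.46 -0.33] M [ 0.114 -0.119 -0.023] g 0.355 q [ 0.25  0.57 -0.86  1.99  0.58  0.84  0.95]
```

Call:
apply_moves(motion=[[0, 0, 0.03, 0, 0, 0, 1], [0, 0, 0.03, 0, 0, 0, 1], [0, 0, 0.03, 0, 0, 0, 1], [0, 0, 0.03, 0, 0, 0, 1], [0, 0, 0.03, 0, 0, 0, 1], [0, 0, 0.03, 0, 0, 0, 1]])

```text
clock: 4.35
position: [0.5014, 0.1654, 0.0714]
tool_rot: [-0.152, 0.988, 0.0, 0.001]
force: [-0.7, 1.2, 1.0]
grip_width: 0.094
```

```bash
python3 - <<'E'
from h import *
st(); cap('side','s3'); cap('wrist','w3')
b=cv2.imread('pics/s3.png');cv2.imwrite('pics/s3c.png',cv2.resize(b[150:260,160:310],None,fx=5,fy=5,interpolation=cv2.INTER_CUBIC))
E
```

```text
t 4.35 p [0.5014 0.1654 0.0714] yaw -162.54 zax [ 1.8e-03  7.0e-04 -1.0e+00] F [-0.67  1.2   1.03] M [ 0.081 -0.107 -0.02 ] g 0.094 q [ 0.25  0.57 -0.85  1.99  0.58  0.84  0.95]
```

View pics/s3c.png

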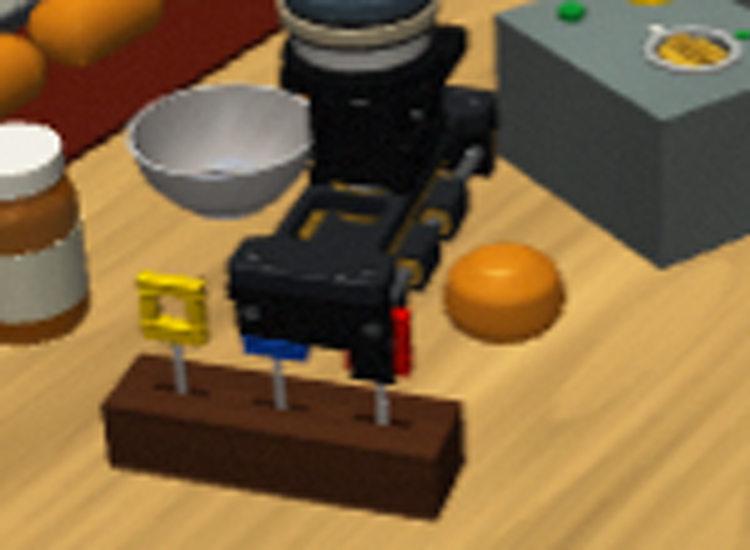

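View pics/w3.png

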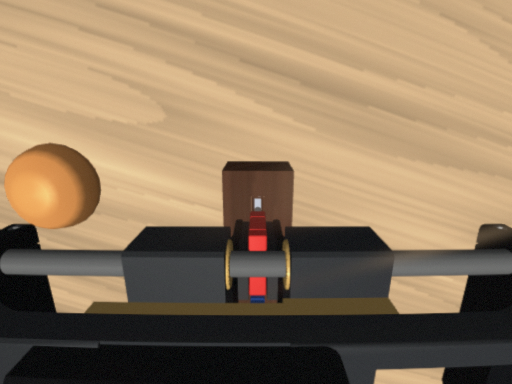

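The red key is gripped with the opening at 8 mm, and the neighbouring keys are untouched. Lifting straight up.

Call:
apply_moves(motion=[[0, 0, -0.1, 0, 0, 0, 1], [0, 0, -0.4, 0, 0, 0, 1], [0, 0, -0.8, 0, 0, 0, 1], [0, 0, -1.3, 0, 0, 0, 1], [0, 0, -1.9, 0, 0, 0, 1], [0, 0, -2.5, 0, 0, 0, 1], [0, 0, -3.0, 0, 0, 0, 1], [0, 0, -3.3, 0, 0, 0, 1], [0, 0, -3.3, 0, 0, 0, 1]])

```text
clock: 5.35
position: [0.5021, 0.166, 0.2057]
tool_rot: [-0.152, 0.988, 0.0, 0.003]
force: [0.7, 0.2, -0.8]
grip_width: 0.103
```

```bash
python3 - <<'E'
from h import *
st(); cap('side','s4'); 
b=cv2.imread('pics/s4.png');cv2.imwrite('pics/s4c.png',cv2.resize(b[110:260,160:360],None,fx=4,fy=4,interpolation=cv2.INTER_CUBIC))
rel([.46,-.06,.22],157)
E
```

```text
t 5.35 p [0.5021 0.166  0.2057] yaw -162.55 zax [ 0.0057  0.0015 -1.    ] F [ 0.71  0.24 -0.77] M [ 0.042 -0.131  0.007] g 0.103 q [ 0.38  0.41 -0.99  1.86  0.39  1.07  1.11]
rel [ 2.675 -5.065 -0.4  ] [5.000e-03 2.500e-02 5.056e+00]
```

View pics/s4c.png

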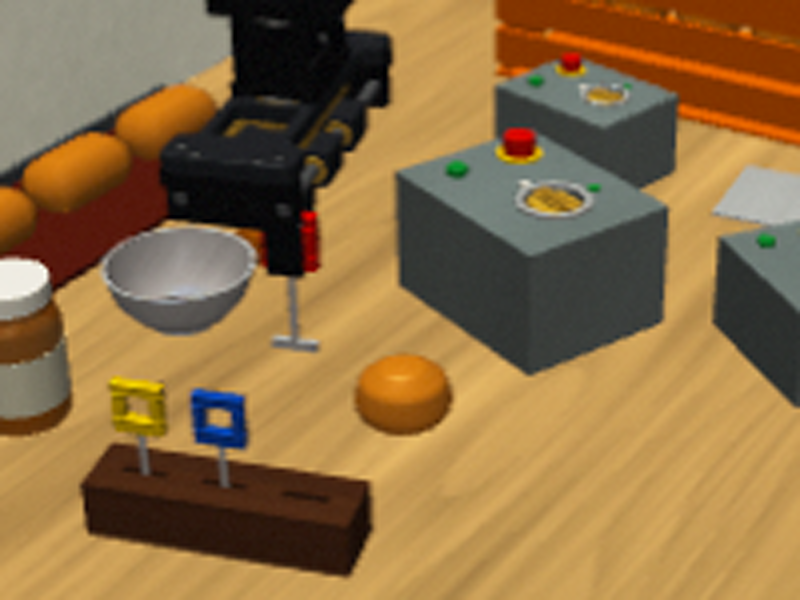

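```bash
python3 - <<'E'
from h import *
rel([.582,-.196,.215],157)
E
```

```text
rel [ 0.785 -9.223 -0.267] [5.000e-03 2.500e-02 5.056e+00]
```

Call:
apply_moves(motion=[[0.05, -0.6, -0.2, 0, 0.02, 0.4, 1], [0.13, -1.6, -0.27, 0, 0.02, 0.9, 1], [0.22, -2.6, -0.27, 0, 0.02, 1.5, 1], [0.32, -3.7, -0.27, 0, 0.02, 2.1, 1], [0.41, -4.8, -0.27, 0, 0.02, 2.7, 1], [0.5, -5.9, -0.27, 0, 0.02, 3.3, 1], [0.6, -7.0, -0.27, 0, 0.02, 3.9, 1], [0.69, -8.1, -0.27, 0, 0.02, 4.5, 1], [0.76, -8.9, -0.27, 0, 0.02, 4.9, 1], [0.78, -9.22, -0.27, 0, 0.02, 5.06, 1]])

```text
clock: 6.4
position: [0.5812, -0.2005, 0.213]
tool_rot: [0.203, 0.979, -0.0, -0.001]
force: [-0.2, 0.1, -0.0]
grip_width: 0.099
```

Call:
apply_moves(motion=[[0, 0, 0, 0, 0, 0, 1], [0, 0, 0, 0, 0, 0, 1], [0, 0, 0, 0, 0, 0, 1]])

```text
clock: 6.7
position: [0.581, -0.1979, 0.2128]
tool_rot: [0.201, 0.98, 0.0, -0.002]
force: [-0.0, 0.4, -0.5]
grip_width: 0.1
```

```bash
python3 - <<'E'
from h import *
st(); cap('wrist','w5'); st()
b=cv2.imread('pics/w5.png');cv2.imwrite('pics/w5c.png',cv2.resize(b[60:260,150:360],None,fx=3,fy=3,interpolation=cv2.INTER_CUBIC))
E
```

```text
t 6.7 p [ 0.581  -0.1979  0.2128] yaw 156.78 zax [-0.0031  0.0015 -1.    ] F [-0.03  0.44 -0.53] M [ 0.03  -0.128  0.043] g 0.1 q [ 0.78  0.48 -0.73  1.66  0.34  1.14  1.13]
t 6.75 p [ 0.5812 -0.198   0.2131] yaw 156.79 zax [-0.0026  0.0011 -1.    ] F [-0.81 -0.43  0.64] M [ 0.052 -0.112  0.055] g 0.094 q [ 0.78  0.48 -0.73  1.66  0.34  1.14  1.13]
```

View pics/w5.png

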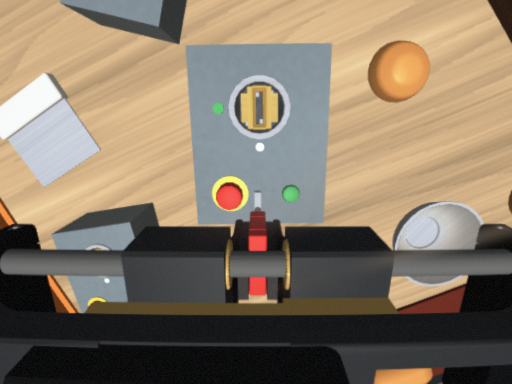

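View pics/w5c.png

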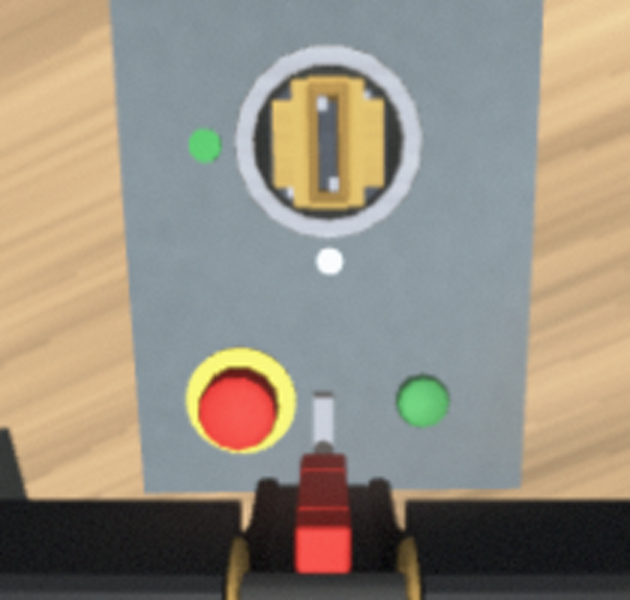

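The blade end shows at (257.7,190.7), and the keyway centre at about (259.3,107.3), running almost parallel to the blade.

```bash
python3 - <<'E'
from h import *
s=env.observe();R0=R.from_quat(s['tool_rot'])
f='w5'; o=lambda c,r:(150+c/3,60+r/3)
tl=lambda P:np.round(R0.inv().apply(P-s['position'])*1000,2)
C=cloud(f)
m=(abs(C[...,2]-.1)<.004);m[:40]=0;m[190:]=0;m[:,:180]=0;m[:,340:]=0
print('med z',np.median(C[m][:,2]))
q=C[m][:,:2]
print(cv2.minAreaRect((q*1000).astype(np.float32)))
# edges
for nm,g in(('L',0),('R',-1)):
  P=np.array([C[r,np.where(m[r])[0][g]] for r in range(55,185,4)]);a=np.polyfit(P[:,0],P[:,1],1);print(nm,np.degrees(np.arctan(a[0])))
p=[R0.inv().apply(x-s['position'])*1000 for x in C[m]];p=np.array(p);print('tool y range',np.percentile(p[:,1],[.5,99.5]),'x',p[:,0].min(),p[:,0].max())
g=cv2.cvtColor(load(f)[0],cv2.COLOR_BGR2GRAY)
for z in (.1,.104): print('bezel',z,atz(f,*o(329,142),z),tl(atz(f,*o(329,142),z)))
print('white dot',tl(atz(f,*o(329,261),.1)))
z=s['position'][2]-.056
print('slot top/bot z=.095',tl(atz(f,*o(328,93),.095)),tl(atz(f,*o(329,192),.095)))
for c in [(323,392),(323,415)]: print('blade',tl(atz(f,*o(*c),z+.006)))
print('bow', tl(atz(f,*o(323,520),z+.092)))
E
```

```text
med z 0.10074883299929177
((521.1578369140625, -169.7135009765625), (130.9867401123047, 134.79518127441406), 67.59954071044922)
L -22.326048289589814
R -22.093466753137097
tool y range [-62.25877703  66.79819733] x -0.6392747524217092 134.07532633082317
bezel 0.1 [ 0.50999039 -0.16444453  0.1       ] [ 78.33   2.78 113.33]
bezel 0.104 [ 0.51004489 -0.16450706  0.104     ] [ 78.27   2.74 109.33]
white dot [ 41.5    2.87 113.23]
slot top/bot z=.095 [ 93.18   2.47 118.37] [ 62.95   2.86 118.29]
blade [15.3   0.82 50.04]
blade [ 9.11  0.82 50.03]
bow [ 17.72   0.61 -35.95]
```

Call:
apply_moves(motion=[[0.4, 0.01, 0, 0, 0, 0, 1], [1.0, 0.03, 0.1, 0, 0, -0.05, 1], [1.6, 0.04, 0.4, 0, 0, -0.08, 1], [1.92, 0.05, 0.8, 0, 0, -0.08, 1], [1.92, 0.05, 1.1, 0, 0, -0.08, 1], [1.92, 0.05, 1.15, 0, 0, -0.08, 1], [1.92, 0.05, 1.15, 0, 0, -0.08, 1], [1.92, 0.05, 1.15, 0, 0, -0.08, 1]])

```text
clock: 7.55
position: [0.5125, -0.1659, 0.1679]
tool_rot: [0.196, 0.981, 0.001, -0.001]
force: [1.3, 0.2, -0.2]
grip_width: 0.097
```

```bash
python3 - <<'E'
from h import *
st(); cap('wrist','w6');cap('side','s6'); cap('top','t6'); st()
b=cv2.imread('pics/w6.png');cv2.imwrite('pics/w6c.png',cv2.resize(b[150:300,180:340],None,fx=4,fy=4,interpolation=cv2.INTER_CUBIC))
b=cv2.imread('pics/s6.png');cv2.imwrite('pics/s6c.png',cv2.resize(b[100:210,245:345],None,fx=5,fy=5,interpolation=cv2.INTER_CUBIC))
E
```

```text
t 7.55 p [ 0.5125 -0.1659  0.1679] yaw 157.43 zax [-0.0011  0.0013 -1.    ] F [ 1.34  0.16 -0.21] M [ 0.057 -0.171  0.038] g 0.097 q [ 0.83  0.4  -0.75  1.89  0.33  0.98  1.11]
t 7.7 p [ 0.512  -0.1659  0.1678] yaw 157.42 zax [-0.0015  0.0011 -1.    ] F [-0.36  0.45 -0.52] M [ 0.023 -0.22   0.048] g 0.102 q [ 0.83  0.4  -0.75  1.89  0.33  0.98  1.11]
```

View pics/w6c.png

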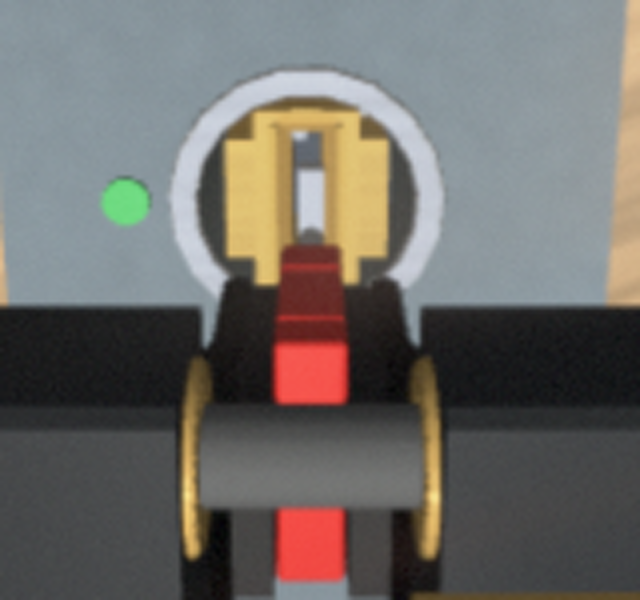

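View pics/s6c.png

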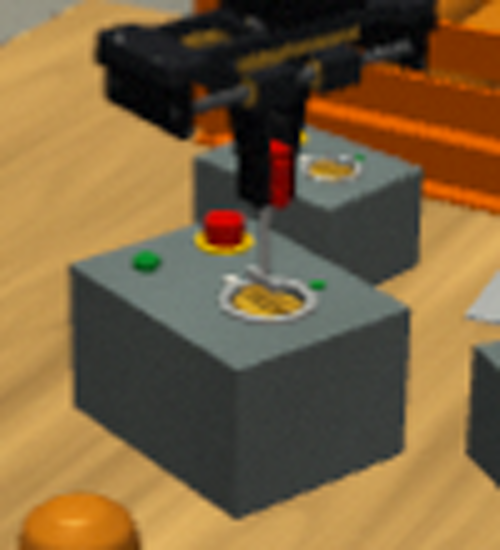

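The blade is over the slot. In this crop the blade centre is at column 311 and the slot centre at 309. The side view puts the blade at the back of the bezel; it is still about 8 mm above it.

```bash
python3 - <<'E'
from h import *
s=env.observe();R0=R.from_quat(s['tool_rot'])
f='w6'; o=lambda c,r:(180+c/4,150+r/4)
tl=lambda P:np.round(R0.inv().apply(P-s['position'])*1000,2)
tz=s['position'][2]-.056
b=cv2.imread('pics/w6.png');cv2.imwrite('pics/w6d.png',cv2.resize(b[164:226,222:292],None,fx=10,fy=10,interpolation=cv2.INTER_CUBIC))
# fit bezel circle
print('bezel outer ctr by L/R/top',[tl(atz(f,*o(c,r),.104)) for c,r in((171,200),(443,200),(307,67))])
print('slot', [tl(atz(f,*o(c,r),.095)) for c,r in((292,200),(325,200),(308,131))])
print('blade',[tl(atz(f,*o(c,r),tz+.006)) for c,r in((297,200),(325,200),(311,170))])
# expected side projections of TCP bias: bezel centre & tip
X=R0.as_matrix()
tip=s['position']+np.array([0,0,-.056])
print('side proj tip ends', [(q-[245,100])*5 for q in proj('s6',[tip+.014*X[:,0],tip-.014*X[:,0],tip+[0,0,.05]])])
k=np.array([.510,-.1645,.104])
print('side proj keyway .510,-.1645', (proj('s6',[k])[0]-[245,100])*5)
E
```

```text
bezel outer ctr by L/R/top [array([  2.66, -27.99,  63.77]), array([ 2.67, 28.63, 63.79]), array([30.72,  0.31, 63.83])]
slot [array([-0.14, -2.93, 72.77]), array([-0.13,  4.21, 72.77]), array([15.22,  0.52, 72.8 ])]
blade [array([ 6.97, -1.63, 50.01]), array([ 6.97,  3.84, 50.01]), array([13.06,  1.1 , 50.02])]
side proj tip ends [array([278.02817055, 290.73267625]), array([248.84409957, 273.74245049]), array([264.8803316 , 205.17061391])]
side proj keyway .510,-.1645 [264.90483679 295.62806227]
```

View pics/w6d.png

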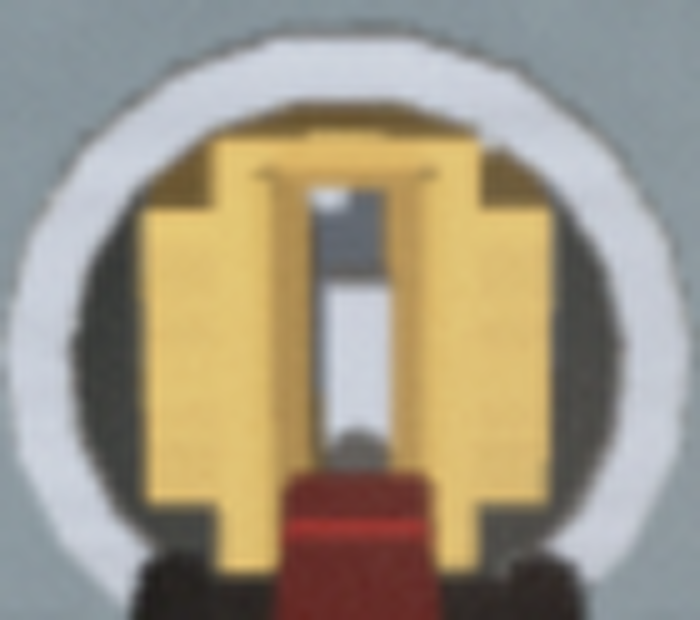

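Call:
apply_moves(motion=[[0.03, -0.017, 0, 0, 0, 0, 1], [0.03, -0.017, 0.15, 0, 0, 0, 1], [0.03, -0.017, 0.3, 0, 0, 0, 1], [0.03, -0.017, 0.4, 0, 0, 0, 1], [0.03, -0.017, 0.42, 0, 0, 0, 1], [0.03, -0.017, 0.42, 0, 0, 0, 1]])

```text
clock: 8.3
position: [0.5105, -0.166, 0.1506]
tool_rot: [0.196, 0.981, 0.0, -0.001]
force: [0.5, -0.5, -1.1]
grip_width: 0.098
```

```bash
python3 - <<'E'
from h import *
st(); cap('wrist','w7');st()
b=cv2.imread('pics/w7.png');cv2.imwrite('pics/w7c.png',cv2.resize(b[150:300,180:340],None,fx=4,fy=4,interpolation=cv2.INTER_CUBIC))
E
```

```text
t 8.3 p [ 0.5105 -0.166   0.1506] yaw 157.42 zax [-0.0022  0.0014 -1.    ] F [ 0.46 -0.51 -1.06] M [ 0.051 -0.01  -0.051] g 0.098 q [ 0.82  0.42 -0.74  1.91  0.35  0.95  1.09]
t 8.35 p [ 0.5105 -0.166   0.1508] yaw 157.42 zax [-0.0021  0.0013 -1.    ] F [-0.52 -0.31 -0.79] M [ 0.123 -0.023 -0.011] g 0.099 q [ 0.82  0.42 -0.74  1.91  0.35  0.95  1.09]
```

View pics/w7c.png

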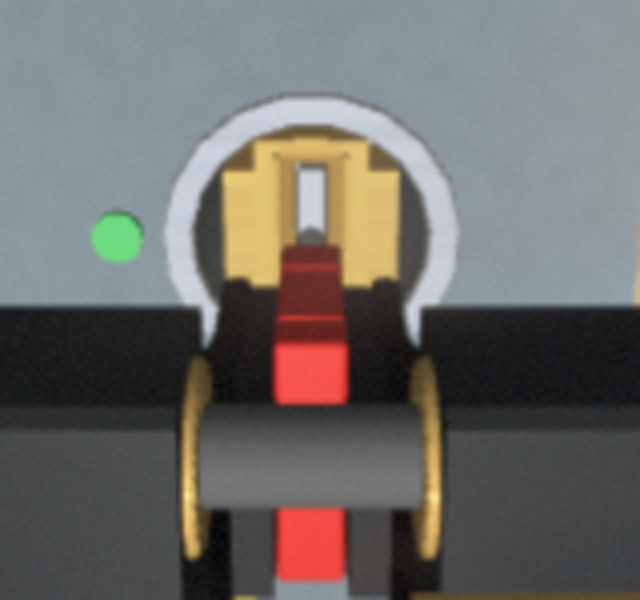

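Blade is in the slot mouth with no contact force. Next I'll ease down onto the first pins.

Call:
apply_moves(motion=[[0, 0, 0.04, 0, 0, 0, 1], [0, 0, 0.08, 0, 0, 0, 1], [0, 0, 0.1, 0, 0, 0, 1], [0, 0, 0.12, 0, 0, 0, 1], [0, 0, 0.12, 0, 0, 0, 1]])

```text
clock: 8.85
position: [0.5106, -0.1659, 0.1463]
tool_rot: [0.196, 0.981, 0.0, -0.001]
force: [-1.1, -1.1, 1.9]
grip_width: 0.098
```

```bash
python3 - <<'E'
from h import *
st()
E
```

```text
t 8.85 p [ 0.5106 -0.1659  0.1463] yaw 157.42 zax [-0.002   0.0011 -1.    ] F [-1.06 -1.07  1.86] M [ 0.181  0.198 -0.013] g 0.098 q [ 0.81  0.43 -0.74  1.91  0.35  0.94  1.09]
```

Call:
apply_moves(motion=[[0, 0, 0.03, 0, 0, 0, 1], [0, 0, 0.03, 0, 0, 0, 1]])

```text
clock: 9.05
position: [0.5108, -0.1659, 0.1461]
tool_rot: [0.196, 0.981, 0.0, -0.001]
force: [-2.8, 0.0, 7.2]
grip_width: 0.102
```

```bash
python3 - <<'E'
from h import *
st()
E
```

```text
t 9.05 p [ 0.5108 -0.1659  0.1461] yaw 157.42 zax [-1.7e-03  4.0e-04 -1.0e+00] F [-2.79  0.05  7.24] M [0.229 0.6   0.041] g 0.102 q [ 0.81  0.43 -0.74  1.91  0.35  0.94  1.09]
```

Contact is at TCP z 0.146, which puts the tip 10 mm deep on pin 1. I'll ease off slightly, then rock clockwise 0.5 rad.

Call:
apply_moves(motion=[[0, 0, -0.03, 0, 0, 0, 1], [0, 0, -0.03, 0, 0, 0.7, 1], [0, 0, -0.03, 0, 0, 1.5, 1], [0, 0, -0.03, 0, 0, 2.3, 1], [0, 0, -0.03, 0, 0, 3.1, 1], [0, 0, -0.03, 0, 0, 3.6, 1], [0, 0, -0.03, 0, 0, 3.6, 1], [0, 0, -0.03, 0, 0, 3.6, 1]])

```text
clock: 9.85
position: [0.5105, -0.166, 0.1471]
tool_rot: [0.433, 0.902, -0.0, -0.001]
force: [-0.8, -0.5, -0.6]
grip_width: 0.097
```

```bash
python3 - <<'E'
from h import *
st(); cap('wrist','w8')
b=cv2.imread('pics/w8.png');cv2.imwrite('pics/w8c.png',cv2.resize(b[150:300,180:340],None,fx=4,fy=4,interpolation=cv2.INTER_CUBIC))
E
```

```text
t 9.85 p [ 0.5105 -0.166   0.1471] yaw 128.72 zax [-2.4e-03  3.0e-04 -1.0e+00] F [-0.76 -0.52 -0.58] M [0.039 0.193 0.057] g 0.097 q [ 0.73  0.4  -0.62  1.91  0.29  0.92  0.64]
```

View pics/w8c.png

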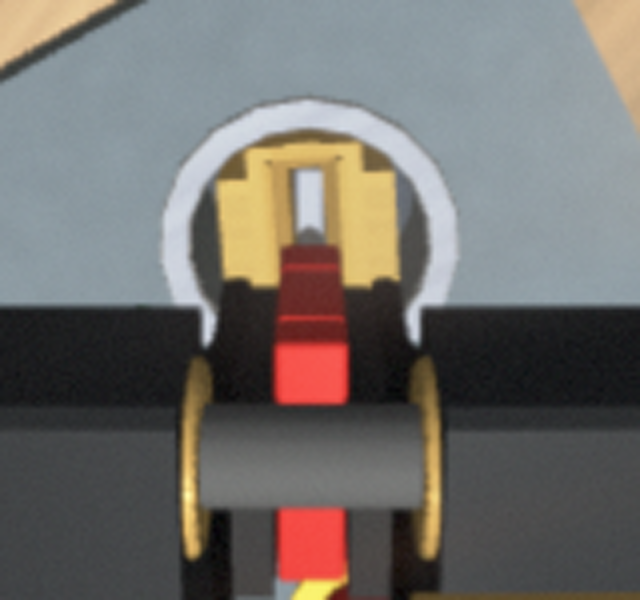

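The plug turned with the key. Now down past pin 1 to about 20.7 mm deep, TCP z 0.1354.

Call:
apply_moves(motion=[[0, 0, 0.05, 0, 0, 0, 1], [0, 0, 0.1, 0, 0, 0, 1], [0, 0, 0.15, 0, 0, 0, 1], [0, 0, 0.2, 0, 0, 0, 1]])

```text
clock: 10.3
position: [0.5106, -0.166, 0.1389]
tool_rot: [0.433, 0.901, -0.0, -0.001]
force: [-1.9, 0.1, 1.0]
grip_width: 0.097
```

```bash
python3 - <<'E'
from h import *
st()
E
```

```text
t 10.3 p [ 0.5106 -0.166   0.1389] yaw 128.71 zax [-2.3e-03  4.0e-04 -1.0e+00] F [-1.88  0.11  0.97] M [0.006 0.205 0.034] g 0.097 q [ 0.72  0.41 -0.62  1.92  0.3   0.91  0.64]
```

Past pin 1 with almost no force. 3.5 mm more.

Call:
apply_moves(motion=[[0, 0, 0.03, 0, 0, 0, 1], [0, 0, 0.06, 0, 0, 0, 1], [0, 0, 0.088, 0, 0, 0, 1], [0, 0, 0.088, 0, 0, 0, 1], [0, 0, 0.088, 0, 0, 0, 1]])

```text
clock: 10.8
position: [0.5105, -0.166, 0.1352]
tool_rot: [0.433, 0.901, -0.0, -0.001]
force: [-1.2, -0.8, -0.7]
grip_width: 0.1
```

```bash
python3 - <<'E'
from h import *
st()
E
```

```text
t 10.8 p [ 0.5105 -0.166   0.1352] yaw 128.71 zax [-2.4e-03  5.0e-04 -1.0e+00] F [-1.21 -0.82 -0.65] M [-0.02   0.082  0.092] g 0.1 q [ 0.72  0.41 -0.61  1.92  0.3   0.9   0.63]
```

Call:
apply_moves(motion=[[0, 0, 0, 0, 0, -0.7, 1], [0, 0, 0, 0, 0, -1.5, 1], [0, 0, 0, 0, 0, -2.3, 1], [0, 0, 0, 0, 0, -3.1, 1], [0, 0, 0, 0, 0, -3.6, 1], [0, 0, 0, 0, 0, -3.6, 1], [0, 0, 0, 0, 0, -3.6, 1]])

```text
clock: 11.5
position: [0.5105, -0.166, 0.1351]
tool_rot: [0.196, 0.981, 0.0, -0.001]
force: [-0.6, -0.3, -1.4]
grip_width: 0.101
```

```bash
python3 - <<'E'
from h import *
st()
E
```

```text
t 11.5 p [ 0.5105 -0.166   0.1351] yaw 157.41 zax [-2.4e-03  8.0e-04 -1.0e+00] F [-0.62 -0.31 -1.41] M [ 0.095  0.018 -0.015] g 0.101 q [ 0.81  0.44 -0.73  1.92  0.37  0.92  1.07]
```

Back at straight. Going down past pin 2 in small steps.

Call:
apply_moves(motion=[[0, 0, 0.04, 0, 0, 0, 1], [0, 0, 0.08, 0, 0, 0, 1], [0, 0, 0.12, 0, 0, 0, 1], [0, 0, 0.12, 0, 0, 0, 1]])

```text
clock: 11.9
position: [0.5105, -0.1659, 0.13]
tool_rot: [0.196, 0.981, 0.0, -0.001]
force: [-0.1, -0.9, -1.6]
grip_width: 0.099
```

```bash
python3 - <<'E'
from h import *
st()
E
```

```text
t 11.9 p [ 0.5105 -0.1659  0.13  ] yaw 157.4 zax [-2.3e-03  9.0e-04 -1.0e+00] F [-0.05 -0.91 -1.64] M [ 0.134 -0.001 -0.026] g 0.099 q [ 0.8   0.45 -0.73  1.93  0.37  0.91  1.07]
```

Past pin 2 without resistance. On to the floor, expected at TCP z about 0.120.

Call:
apply_moves(motion=[[0, 0, 0.05, 0, 0, 0, 1], [0, 0, 0.1, 0, 0, 0, 1], [0, 0, 0.15, 0, 0, 0, 1], [0, 0, 0.2, 0, 0, 0, 1], [0, 0, 0.24, 0, 0, 0, 1], [0, 0, 0.25, 0, 0, 0, 1], [0, 0, 0.25, 0, 0, 0, 1]])

```text
clock: 12.6
position: [0.5106, -0.1659, 0.1205]
tool_rot: [0.196, 0.981, 0.0, -0.001]
force: [-1.9, 0.8, 4.2]
grip_width: 0.1
```

```bash
python3 - <<'E'
from h import *
st()
E
```

```text
t 12.6 p [ 0.5106 -0.1659  0.1205] yaw 157.41 zax [-2.1e-03  6.0e-04 -1.0e+00] F [-1.89  0.79  4.24] M [0.17  0.326 0.048] g 0.1 q [ 0.8   0.46 -0.72  1.93  0.39  0.89  1.06]
```

Call:
apply_moves(motion=[[0, 0, 0.02, 0, 0, 0, 1], [0, 0, 0.03, 0, 0, 0, 1], [0, 0, 0.03, 0, 0, 0, 1]])

```text
clock: 12.9
position: [0.5109, -0.1658, 0.1204]
tool_rot: [0.196, 0.981, -0.0, -0.001]
force: [-3.8, 0.7, 11.1]
grip_width: 0.1
```

```bash
python3 - <<'E'
from h import *
st()
E
```

```text
t 12.9 p [ 0.5109 -0.1658  0.1204] yaw 157.41 zax [-1.9e-03 -2.0e-04 -1.0e+00] F [-3.85  0.67 11.15] M [ 0.297  0.808 -0.   ] g 0.1 q [ 0.8   0.46 -0.72  1.93  0.39  0.89  1.06]
```

The floor is firm at TCP z 0.1204, 36 mm deep, so the key is fully home. I'll ease the push and turn clockwise.

Call:
apply_moves(motion=[[0, 0, 0.01, 0, 0, 0.4, 1], [0, 0, 0.01, 0, 0, 1.3, 1], [0, 0, 0.01, 0, 0, 2.2, 1], [0, 0, 0.01, 0, 0, 3.1, 1], [0, 0, 0.01, 0, 0, 4.0, 1], [0, 0, 0.01, 0, 0, 4.9, 1], [0, 0, 0.01, 0, 0, 5.8, 1], [0, 0, 0.01, 0, 0, 6.7, 1], [0, 0, 0.01, 0, 0, 7.5, 1], [0, 0, 0.01, 0, 0, 8.0, 1]])

```text
clock: 13.9
position: [0.5106, -0.1662, 0.1204]
tool_rot: [0.687, 0.727, -0.001, -0.001]
force: [-3.2, 0.7, 4.4]
grip_width: 0.102
```

```bash
python3 - <<'E'
from h import *
st()
rel([.5105,-.166,.1202],64.9)
E
```

```text
t 13.9 p [ 0.5106 -0.1662  0.1204] yaw 93.22 zax [-0.0025 -0.0012 -1.    ] F [-3.18  0.69  4.44] M [-0.025  0.595  0.09 ] g 0.102 q [ 0.6   0.4  -0.46  1.94  0.23  0.85  0.07]
rel [ 0.004 -0.002  0.005] [-0.016  0.012  3.54 ]
```

Call:
apply_moves(motion=[[0, 0, 0.01, 0, 0, 0.9, 1], [0, 0, 0.01, 0, 0, 1.8, 1], [0, 0, 0.01, 0, 0, 2.6, 1], [0, 0, 0.01, 0, 0, 3.2, 1], [0, 0, 0.01, 0, 0, 3.5, 1], [0, 0, 0.01, 0, 0, 3.5, 1], [0, 0, 0.01, 0, 0, 3.5, 1]])

```text
clock: 14.6
position: [0.5103, -0.1663, 0.1204]
tool_rot: [0.842, 0.539, -0.002, -0.0]
force: [-2.4, -0.0, 5.9]
grip_width: 0.099
```

```bash
python3 - <<'E'
from h import *
st(); cap('wrist','w9');cap('side','s9');cap('top','t9')
b=cv2.imread('pics/w9.png');cv2.imwrite('pics/w9c.png',cv2.resize(b[130:300,170:350],None,fx=4,fy=4,interpolation=cv2.INTER_CUBIC))
b=cv2.imread('pics/s9.png');cv2.imwrite('pics/s9c.png',cv2.resize(b[90:260,160:360],None,fx=4,fy=4,interpolation=cv2.INTER_CUBIC))
E
```

```text
t 14.6 p [ 0.5103 -0.1663  0.1204] yaw 65.28 zax [-0.0032 -0.0019 -1.    ] F [-2.35 -0.    5.93] M [0.103 0.657 0.056] g 0.099 q [ 0.51  0.39 -0.34  1.95  0.18  0.84 -0.36]
```

View pics/w9c.png

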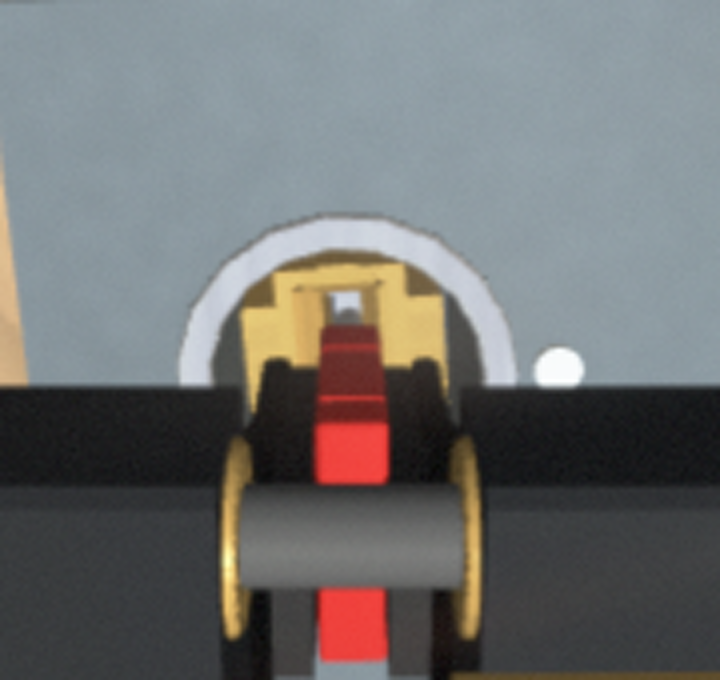

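View pics/s9c.png

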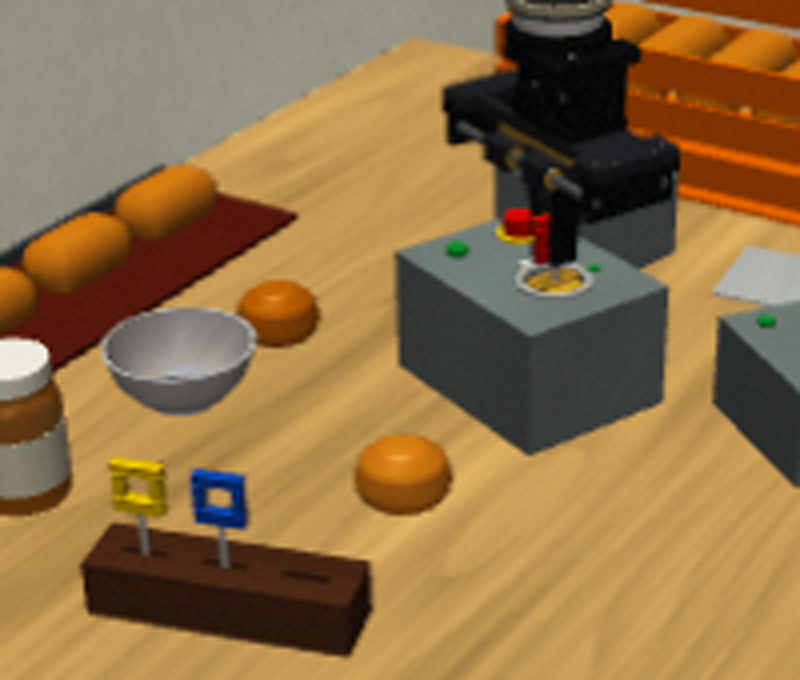

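```bash
python3 - <<'E'
from h import *
b=cv2.imread('pics/w9.png');cv2.imwrite('pics/w9d.png',cv2.resize(b[180:235,212:302],None,fx=8,fy=8,interpolation=cv2.INTER_CUBIC))
E
```

```text
(no output)
```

View pics/w9d.png

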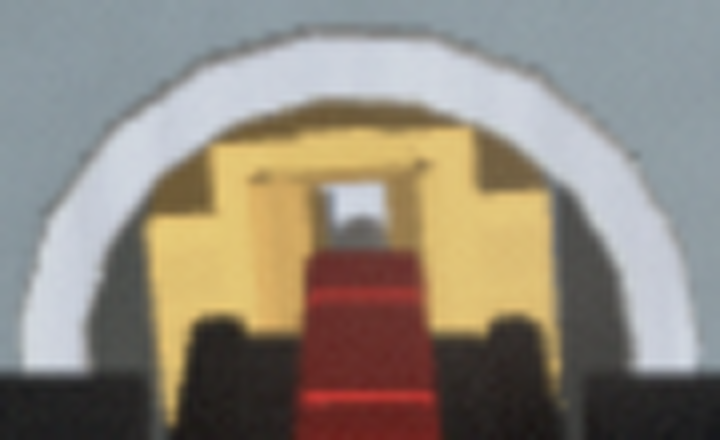

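```bash
python3 - <<'E'
from h import *
def ang(f,a,b):
    A=atz(f,*a,.1);B=atz(f,*b,.1);d=B-A;return np.degrees(np.arctan2(d[1],d[0])),np.linalg.norm(d)
n=lambda c,r:(212+c/8,180+r/8); w=lambda c,r:(180+c/4,150+r/4)
print(ang('w9',n(148,216),n(550,190)),ang('w9',n(215,146),n(475,128)),ang('w9',n(250,179),n(428,162)))
print(ang('w7',w(224,171),w(398,171)),ang('w7',w(255,140),w(370,140)))
E
```

```text
(np.float64(-20.728649849878806), np.float64(0.03407200635592091)) (np.float64(-20.49653585554783), np.float64(0.021856500211838104)) (np.float64(-18.908258216684942), np.float64(0.015064229685305406))
(np.float64(67.43014880790346), np.float64(0.03385386066664752)) (np.float64(67.43278759664078), np.float64(0.022204757247597465))
```

The plug has turned about 88°, lagging the key by the slot clearance. I'll add about 2°.

Call:
apply_moves(motion=[[0, 0, 0.01, 0, 0, 0.3, 1], [0, 0, 0.01, 0, 0, 0.3, 1], [0, 0, 0.01, 0, 0, 0.3, 1], [0, 0, 0.01, 0, 0, 0.3, 1]])

```text
clock: 15.15
position: [0.5102, -0.1663, 0.1204]
tool_rot: [0.853, 0.522, -0.002, -0.0]
force: [-2.3, -0.4, 4.7]
grip_width: 0.096
```

```bash
python3 - <<'E'
from h import *
st(); cap('wrist','wa');st()
b=cv2.imread('pics/wa.png');cv2.imwrite('pics/wad.png',cv2.resize(b[180:235,212:302],None,fx=8,fy=8,interpolation=cv2.INTER_CUBIC))
E
```

```text
t 15.15 p [ 0.5102 -0.1663  0.1204] yaw 62.94 zax [-0.0034 -0.0021 -1.    ] F [-2.31 -0.43  4.69] M [0.125 0.598 0.077] g 0.096 q [ 0.5   0.39 -0.34  1.95  0.17  0.84 -0.4 ]
t 15.2 p [ 0.5102 -0.1663  0.1204] yaw 62.94 zax [-0.0033 -0.0021 -1.    ] F [-2.85  0.76  5.39] M [0.147 0.591 0.082] g 0.097 q [ 0.5   0.39 -0.34  1.95  0.17  0.84 -0.4 ]
```

View pics/wad.png

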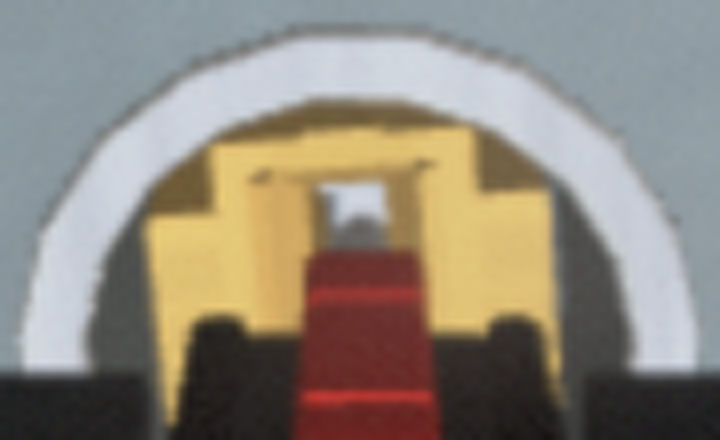

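View pics/t9.png

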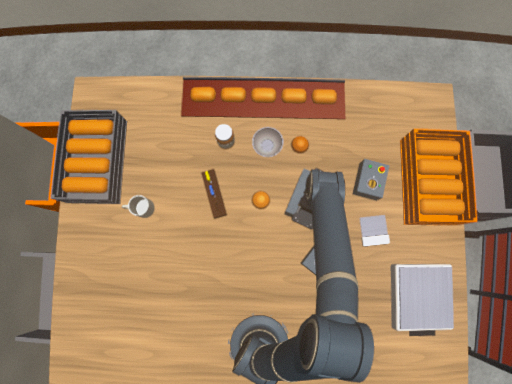

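The plug moved with the tool by another 2.3°, so it is now at about 90°. The key is on the floor with about 5 N down, and the wrist moment of about 0.08 N m matches the spring. Nothing else in the scene has moved. Handing in.

```bash
python3 - <<'E'
from h import *
st(); print(env.close_job())
E
```

```text
t 15.2 p [ 0.5102 -0.1663  0.1204] yaw 62.94 zax [-0.0033 -0.0021 -1.    ] F [-2.85  0.76  5.39] M [0.147 0.591 0.082] g 0.097 q [ 0.5   0.39 -0.34  1.95  0.17  0.84 -0.4 ]
the job is handed in; nothing more can be done
None
```

The red key is fully home in the largest control box, turned clockwise a quarter turn, and held there against its spring in the closed gripper. I handed the job in at 15.2 s; it reports no verdict.

- **Insertion:** I lifted the key by its ring and lowered it until it met the first pins at 10 mm. I rocked it clockwise 0.5 rad to pass them, then turned it back to straight and passed the second pins without resistance. The tip stopped firmly on the floor at about 36 mm deep. The highest force I read was about 12 N, when I pressed on the floor to confirm it.
- **Final turn:** The wrist camera first showed the plug at about 88°, a few degrees behind the key because of play in the slot. I turned the tool another 2.3°, which should put the plug at about 90°. I estimate the measured angle is good to about 1°, and I did not measure the plug again after that last turn.
- **Last checks:** The key was still gripped, with about 5 N downward. The twist on the wrist was about 0.08 N m, close to the 0.094 N m expected from the spring. The yellow and blue keys and the other objects looked unmoved in the side and top views taken just before the last 2.3°. No check failed.

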